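Lock the case box: hold the safety catch, slide the bolt

TASK

Lock the lid of the grey and blue steel box: with one fingertip press the red safety catch down and keep it held, and with the other fingertip push the yellow bolt tab until the bolt is fully home in its keeper. Keep the catch held down until the bolt is home, then let go of everything so that the catch springs back up and secures the bolt. Only push, pinch or lift nothing, and leave the watch case, loupe, green-ended bar and paste tin on and beside the box where they are.

Things in the scene. Friction and masses are not known exactly. Their poses are not given: they have to be found in the camera images.
- lock_box: fixed steel box, grey with a blue shut lid, 200 (x) x 184 (y) x 50 high mm, turned about the vertical by up to 0.5 rad. Origin: centre of its underside, on the bench. Its x axis runs roughly away from the robot: the bolt slides home along +x; y to the left, z up. Bolt at y = -29, catch at y = +29 mm. Straps, keeper, rod and catch frame on its top stay below 71 mm above the bench
- pad_top (a point): centre of the top face of the red safety catch, a flat bar 90 mm long (box x) and 26 mm wide (box y), at box (-45, 29, 90) mm when up; moves with it. The bar goes straight down and stays level wherever along it one presses; a fingertip may slide along it. 32 mm clear between bar and bolt tab
- catch_bar: the whole safety catch with its red bar; origin at the box's origin when up, axes as the box
- catch (a joint): how far the safety catch is pressed down, m: 0 up, 0.010 lower stop. Spring 2.4 N at 0, 4.4 N at 0.005, 6.4 N at the stop. Pressed 0.005 or more it frees the bolt; else its tooth blocks the bolt at either end of its travel. It springs fully up only when the bolt is within 3 mm of an end
- tab_face (a point): centre of the upper part of the face of the yellow bolt tab that looks toward the robot (box -x), the face to push; 10 mm below the tab's top, at box (-54, -29, 95) mm when the bolt is at 0; moves with the bolt
- bolt_bar: the whole sliding bolt, a steel rod with a yellow upright tab; the tab is 8 mm thick (box x), 26 mm wide (box y), its top 105 mm above the bench; origin at the box's origin when the bolt is at 0, axes as the box
- bolt (a joint): how far the bolt has slid along box +x, m: 0 drawn back (lid unlocked), 0.035 at its end stop, home in the keeper. Starts between 0 and 0.002. Friction about 1.5 N, no spring: it stays where it is left. With the catch up it can move only 3 mm
- watch_case: bystander: loose steel watch case, 46x45x13 mm, lying on the rear left part of the box's top; origin at the centre of its underside
- loupe: bystander: loose black eye loupe, 32 mm across, 28 high, on the bench left of the box; origin at the centre of its underside
- green_bar: bystander: loose bar of polishing compound with a green end, 35x95x27 mm, on the bench left of the box; origin at the centre of its underside
- paste_tin: bystander: loose round tin, 69 mm across, 28 high, on the bench right of the box; origin at the centre of its underside

How it is judged:
By the outcome, as a careful person would: the job done as asked, in the order asked, and still so for the second after the job is handed in, with the robot touching nothing.
It also fails if it takes over 34 s, if anything falls off the work surface, if the arm or the gripper's body presses on something with over 40 N, if the wrist force passes 120 N, or if a joint passes its speed limit or range.

ROBOT

A 6-joint arm with a two-finger parallel gripper is mounted at the origin on the work surface; the furniture and walls round the work are solid. World frame = base frame: x ahead of the robot, y to its left, z up, the work surface at z = 0. Lengths are in m, angles in rad, forces in N, time in s.
With the tool pointing down it reaches from about 0.275 to 0.975 m from the base axis. Payload 8.4 kg.
Tool frame: the origin (TCP) lies midway between the tips of the shut fingers; the grasp point (between the pads) lies 19 mm behind it; z points along the fingers, y is the line along which they close (so a half turn about z gives the same grasp; the last joint's range is limited). The gripper opens to 92 mm and grips with 3 to 60 N. Pads are 20 mm wide; open, the fingers measure 128 mm over their backs; the gripper's body (75 mm by 189 mm) begins 69 mm behind the grasp point.
Start: joints at [1.171, 0.353, 1.633, -0, 1.155, -0.002], TCP at [0.242, 0.576, 0.215] pointing down, gripper open.
Joint ranges: [-2.63, 2.63], [-0.92, 2.1], [0.06, 2.66], [-1.3, 4.44], [0, 2.69], [-3.02, 3.02]. Speed limits (rad/s): [2.22, 2.22, 2.79, 3.14, 3.14, 3.14].

INTERFACE

Orientations are given as a rotation vector (axis times angle).
In Python, from rig import ctrl, read_camera gives the robot as it stands. The module is installed in compiled form; this text tells all that it offers.
- The arm moves only by the tool arm_command, never from a script. Its argument "steps" is text: rows parted by semicolons, each of 7 numbers parted by spaces: the shift along the tool's x, y, z in cm, then the turn, a rotation vector about the tool's x, y, z in rad, then the closure, from 0 (fully open) to 1 (shut). A call has exactly 8 rows; each row shifts and turns the commanded pose from where the row before left it, along the tool's axes as they then stand; what a row does not reach is not made up. A row lasts 1/12 s, in which the tool goes at most 41.7 mm and 7.16 degrees, less where a joint would pass 70% of its speed; a pose out of reach is approached as far as the arm can. A call is refused whole if a number of a shift passes 4.17 or a number of a turn 0.125, either way. A call with a gripper value outside its range is refused whole. The fingers move at their own pace and stop on an object; "grip_force" is the grip in N (left out, the last holds). Time passes only in rows, so rows that do not move let the fingers close, or fill a call up. It gives the time, the measured TCP pose, the force, the opening and the grip force at its end, in the units of the state.
- ctrl.get_obs(): the state, without advancing time (a new reading comes with each control period).
- read_camera(name): name is "scene" or "top" or "wrist"; returns a dict with "img" (400x640x3 uint8, red, green, blue), "vertical_fov" (degrees; the focal length in pixels is half the picture's height over the tangent of half this angle, whatever the lens; pixels are square), "cx", "cy" (the principal point, pixels), "dist" ([k1, k2, p1, p2, k3] as OpenCV has them; the pictures are not rectified), "xyz" and "attitude" of the camera in the world. Camera axes: x right, y up, looking along -z (the intrinsics and any distortion apply to the point x, -y, -z); pixel columns grow to the right and rows downward; lengths in m; the calibration is good to about 2 mm. A picture is of the moment at which its call begins. There is no depth.
- ctrl.hand_in(): hands the job in; it is judged then, once.
The state is a dict: "clock": time; "joint_pos": joint angles; "qd": joint speeds; "joint_torque": joint torques, N m; "eef_pos": TCP position; "tcp_rot": TCP orientation; "wrist_force": force on the tool from outside, world axes, zero at the start; "ft_torque": the same for the moment, N m; "width": opening from 0.0 (shut) to 1.0 (fully open); "grip_force": force on a finger pad.
Only numpy, scipy, OpenCV 4.12 (cv2) and the standard library are available. Lean on these libraries where they do the work, as an engineer would, in place of code of your own. Each camera call takes 0.05 s, during which the arm holds its last target. There are 200 camera calls.

## Working session

There is one attempt and no reset: what is moved stays moved. The work goes in short steps, Python scripts to look and compute and a tool call to move; the robot and the scene stay as the last step left them, time stands still between calls to the robot, and variables do not carry over. Pictures are saved under pics/ and viewed, at most 10 in all, crops included, and the job is handed in when it is done.

Besides the shell and the picture viewer there is one more tool, called after "Call:" as name(argument=value, ...) on one line, values as JSON. arm_command: Moves the arm, as the interface text tells. Its arguments: {"type":"object","properties":{"steps":{"type":"string"},"grip_force":{"type":"number"}},"required":["steps"]}

```bash
mkdir -p pics
cat > h.py <<'E'
import numpy as np, cv2
from scipy.spatial.transform import Rotation as R
from rig import ctrl, read_camera
def rot(a):
    a=np.array(a,float)
    return a if a.shape==(3,3) else (R.from_quat(a) if a.size==4 else R.from_rotvec(a)).as_matrix()
def ray(c,uv):
    f=200/np.tan(np.radians(c["vertical_fov"])/2)
    K=np.array([[f,0,c["cx"]],[0,f,c["cy"]],[0,0,1.]])
    n=cv2.undistortPoints(np.array(uv,float).reshape(-1,1,2),K,np.array(c["dist"],float)).reshape(-1,2)
    d=np.c_[n[:,0],-n[:,1],-np.ones(len(n))]
    return np.array(c["xyz"]),d@rot(c["attitude"]).T
def plane(c,uv,z):
    o,d=ray(c,uv); return o+d*((z-o[2])/d[:,2])[:,None]
E
python3 - <<'E'
from h import *
o=ctrl.get_obs();print(o)
for n in ["scene","top","wrist"]:
    c=read_camera(n);cv2.imwrite(f"pics/{n}0.png",c["img"][:,:,::-1]);print(n,{k:v for k,v in c.items() if k!="img"})
E
```

```text
{'clock': 0.0, 'joint_pos': array([ 1.17061256e+00,  3.53667809e-01,  1.63415672e+00, -1.42975562e-05,
        1.15522435e+00, -2.41909875e-03]), 'qd': array([ 0.0006213 ,  0.000876  , -0.00097058, -0.00020901,  0.00143706,
        0.00119578]), 'joint_torque': array([-8.63794303e-04, -5.93849230e+01, -3.34225953e+01,  6.95258612e-02,
        2.33154022e-02, -1.78073642e-04]), 'eef_pos': array([0.24191042, 0.57571707, 0.21384177]), 'tcp_rot': array([-6.20632412e-01, -3.07939376e+00,  2.24515160e-03]), 'wrist_force': array([-0.40084227, -0.0611022 , -0.19781663]), 'ft_torque': array([-0.01091199,  0.02070752, -0.01979532]), 'grip_force': 0.0, 'width': 1.001892705040098}
scene {'vertical_fov': 44.871007927654276, 'cx': 324.86060734875696, 'cy': 197.0035531640263, 'dist': array([0.05128506, 0.        , 0.        , 0.        , 0.        ]), 'xyz': array([ 0.20946435, -0.54621091,  0.82634285]), 'attitude': array([ 0.78213829, -0.20604077, -0.45635907])}
top {'vertical_fov': 43.824303654378625, 'cx': 315.24169720383316, 'cy': 195.05056452112473, 'dist': array([0.03388548, 0.        , 0.        , 0.        , 0.        ]), 'xyz': array([0.33024056, 0.1513817 , 1.43188782]), 'attitude': array([ 0.14600534, -0.1408426 , -1.59349208])}
wrist {'vertical_fov': 65.8374966615364, 'cx': 316.5741558566706, 'cy': 196.55086619910662, 'dist': array([-0.00574332,  0.        ,  0.        ,  0.        ,  0.        ]), 'xyz': array([0.17738405, 0.604322  , 0.38431534]), 'attitude': array([-0.22597063, -0.15049693,  1.16614168])}
```

View pics/scene0.png

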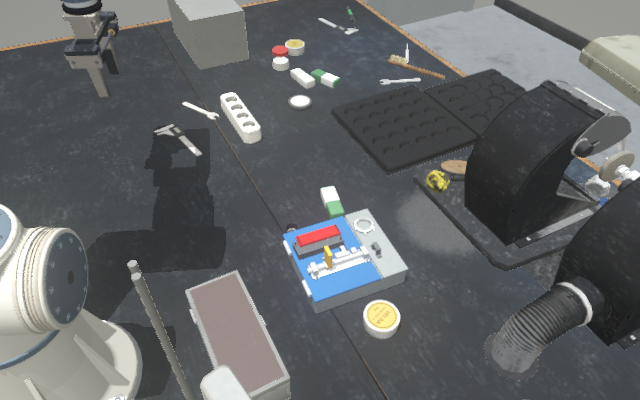

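View pics/top0.png

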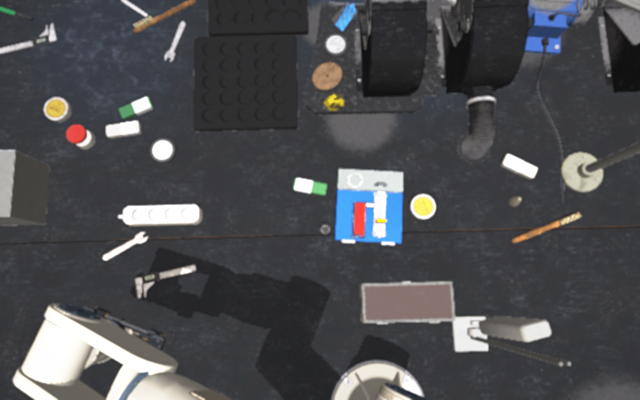

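The scene view has the red bar near (320,236), the yellow tab near (328,257) and the tin near (381,318). In the top view the blue lid is near (370,213), the red bar near (359,218) and the tab near (380,221).

```bash
cat >> h.py <<'E'
def blobs(c,roi):
    x0,y0,x1,y1=roi; h=cv2.cvtColor(c["img"],cv2.COLOR_RGB2HSV)
    M=np.zeros(h.shape[:2],np.uint8);M[y0:y1,x0:x1]=255
    out={}
    for k,(lo,hi) in dict(red=((170,150,60),(180,255,255)),red2=((0,150,60),(8,255,255)),yel=((18,120,90),(32,255,255)),blue=((100,120,60),(120,255,255))).items():
        out[k]=cv2.inRange(h,lo,hi)&M
    out["red"]|=out.pop("red2")
    return out
def tri(c1,u1,c2,u2):
    o1,d1=ray(c1,u1);o2,d2=ray(c2,u2)
    s=np.linalg.lstsq(np.c_[d1[0],-d2[0]],o2-o1,rcond=None)[0]
    a,b=o1+s[0]*d1[0],o2+s[1]*d2[0]
    return (a+b)/2,np.linalg.norm(a-b)
E
python3 - <<'E'
from h import *
t=read_camera("top");s=read_camera("scene")
bt=blobs(t,(330,160,408,250));bs=blobs(s,(275,205,410,310))
for n,c,b in(("top",t,bt),("scene",s,bs)):
    for k,m in b.items():
        p=np.argwhere(m>0)[:,::-1]
        if len(p): print(n,k,len(p),p.mean(0).round(1),p.min(0),p.max(0),cv2.minAreaRect(p.astype(np.float32)))
# red bar in world at z=.09, blue lid at .05
for k,z in(("red",.09),("blue",.05)):
    p=np.argwhere(bt[k]>0)[:,::-1];w=plane(t,p,z)[:,:2]
    r=cv2.minAreaRect((w*1000).astype(np.float32));print(k,r,cv2.boxPoints(r).round(0).tolist())
cr=np.argwhere(bt["red"]>0)[:,::-1].mean(0);cs=np.argwhere(bs["red"]>0)[:,::-1].mean(0)
print(tri(t,cr,s,cs))
cr=np.argwhere(bt["yel"]>0)[:,::-1];cs=np.argwhere(bs["yel"]>0)[:,::-1]
if len(cr) and len(cs): print(tri(t,cr.mean(0),s,cs.mean(0)))
E
```

```text
top red 302 [359.  218.4] [354 203] [364 235] ((358.9415283203125, 218.8452911376953), (9.425877571105957, 32.01323318481445), 2.4895529747009277)
top yel 26 [380.7 220.5] [376 219] [385 222] ((380.6153869628906, 220.423095703125), (8.825225830078125, 2.941741943359375), 11.309932708740234)
top blue 2295 [367.6 216.2] [334 189] [403 244] ((368.9244079589844, 216.60304260253906), (69.02327728271484, 51.18010711669922), 3.521453380584717)
scene red 400 [317.3 235.2] [297 226] [339 245] ((317.697509765625, 235.03201293945312), (10.022040367126465, 42.474361419677734), 72.6459732055664)
scene yel 111 [327.8 255.9] [324 246] [331 267] ((327.95867919921875, 256.5034484863281), (21.259645462036133, 6.477548122406006), 85.2363510131836)
scene blue 2574 [332.9 264.3] [283 216] [380 301] ((331.1081848144531, 256.18939208984375), (82.757080078125, 69.9271011352539), 64.2039794921875)
red ((508.5472717285156, 35.4163703918457), (25.518733978271484, 87.72315216064453), 84.9592056274414) [[464.0, 27.0], [551.0, 19.0], [553.0, 44.0], [466.0, 52.0]]
blue ((519.7597045898438, 4.8255462646484375), (190.8397674560547, 144.7513427734375), 84.7912826538086) [[439.0, -84.0], [583.0, -97.0], [600.0, 93.0], [456.0, 106.0]]
(array([0.5099917 , 0.03471941, 0.08448197]), np.float64(5.5404883584832044e-05))
(array([ 0.50261766, -0.02378684,  0.08634409]), np.float64(0.00011956650310037528))
```

Call:
arm_command(steps="-2.8 -2.8 0 0 0 0 0.565;-2.8 -2.8 0 0 0 0 0.565;-2.8 -2.8 0 0 0 0 0.565;-2.8 -2.8 0 0 0 0 0.565;-2.8 -2.8 0 0 0 0 0.565;-2.8 -2.8 0 0 0 0 0.565;-2.8 -2.8 0 0 0 0 0.565;-2.8 -2.8 0 0 0 0 0.565")

```text
clock: 0.92
eef_pos: [0.3621, 0.2811, 0.2147]
tcp_rot: [0.62, 3.08, 0.0]
wrist_force: [0.6, 0.3, -0.2]
width: 0.445
grip_force: 0.0
```

Call:
arm_command(steps="-2.8 -2.8 0 0 0 0 0.565;-2.8 -2.8 0 0 0 0 0.565;-2.8 -2.8 0 0 0 0 0.565;-2.8 -2.8 0 0 0 0 0.565;-2.8 -2.8 0 0 0 0 0.565;0 0 0 0 0 -0.103 0.565;0 0 0 0 0 -0.103 0.565;0 0 0 0 0 -0.103 0.565")

```text
clock: 1.58
eef_pos: [0.4369, 0.0985, 0.2146]
tcp_rot: [0.136, 3.139, 0.0]
wrist_force: [-0.2, 1.0, -0.0]
width: 0.435
grip_force: 0.0
```

```bash
cat >> h.py <<'E'
def state():
    o=ctrl.get_obs();T=rot(o["tcp_rot"])
    print("t",round(o["clock"],2),"tcp",o["eef_pos"].round(4),"x",T[:,0].round(3),"y",T[:,1].round(3),"z",T[:,2].round(3),"F",o["wrist_force"].round(2),"w",round(o["width"],3))
    return o,T
E
python3 - <<'E'
from h import *
o,T=state()
c=read_camera("wrist");cv2.imwrite("pics/w1.png",c["img"][:,:,::-1])
for k,m in blobs(c,(0,0,640,400)).items():
    n,l,st,ce=cv2.connectedComponentsWithStats(m)
    for i in range(1,n):
        if st[i,4]>150: print(k,st[i],ce[i].round(1))
E
```

```text
t 1.58 tcp [0.4369 0.0985 0.2146] x [-0.996  0.086 -0.   ] y [0.086 0.996 0.   ] z [ 0.  0. -1.] F [-0.19  1.04 -0.03] w 0.435
red [248 222  26  19 199] [256.8 227.7]
yel [191 249  34  18 403] [209.4 258.2]
yel [211 283  22  64 628] [220.2 313.2]
yel [401 283  22  64 571] [412.4 313.1]
yel [ 173  361  374   12 2685] [399.7 368.1]
blue [ 209  200  115   98 4071] [299.2 246.7]
```

View pics/w1.png

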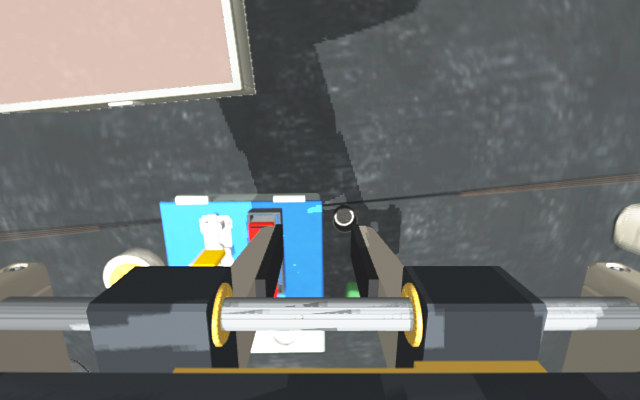

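The wrist view shows the box at (160–325,195–350). The red bar end is near (262,215) and the tab near (209,258), both left of the fingers, and the yaw already matches. I'll go to a hover behind the tab and look again.

Call:
arm_command(steps="-1.55 -2.86 0 0 0 0 0.565;-1.55 -2.86 0 0 0 0 0.565;-1.55 -2.86 0 0 0 0 0.565;0 0 3.7 0 0 0 0.565;0 0 3.7 0 0 0 0.565;0 0 0 0 0 0 0.565;0 0 0 0 0 0 0.565;0 0 0 0 0 0 0.565")

```text
clock: 2.3
eef_pos: [0.476, 0.0104, 0.1419]
tcp_rot: [0.14, 3.138, 0.0]
wrist_force: [0.5, -0.3, -0.0]
width: 0.437
grip_force: 0.0
```

Run:
```python
from h import *
o,T=state()
c=read_camera("wrist");s=read_camera("scene")
cv2.imwrite("pics/w2.png",c["img"][:,:,::-1]);cv2.imwrite("pics/s2.png",cv2.resize(s["img"][180:330,250:450,::-1],None,fx=4,fy=4))
for k,m in blobs(c,(0,0,640,400)).items():
    n,l,st,ce=cv2.connectedComponentsWithStats(m)
    for i in range(1,n):
        if st[i,4]>150: print(k,st[i],ce[i].round(1))
```

```text
t 2.3 tcp [0.476  0.0104 0.1419] x [-0.996  0.089 -0.001] y [0.089 0.996 0.   ] z [ 0.001  0.    -1.   ] F [ 0.45 -0.26 -0.01] w 0.437
red [ 334  195   36  103 2396] [347.4 242.7]
yel [282 233  13  29 313] [288.  246.1]
yel [136 252  52  15 155] [160.3 260.4]
yel [211 283  22  64 703] [219.6 314.9]
yel [401 283  22  64 689] [413.4 315. ]
yel [ 173  361  374   12 2740] [397.3 368.1]
blue [ 256  171  162  102 6751] [344.3 212.1]
blue [331 187  35  95 379] [335.4 223. ]
blue [ 217  205   48   62 1320] [238.9 233.9]
blue [301 285  33  13 366] [315.4 291.2]
```

View pics/w2.png

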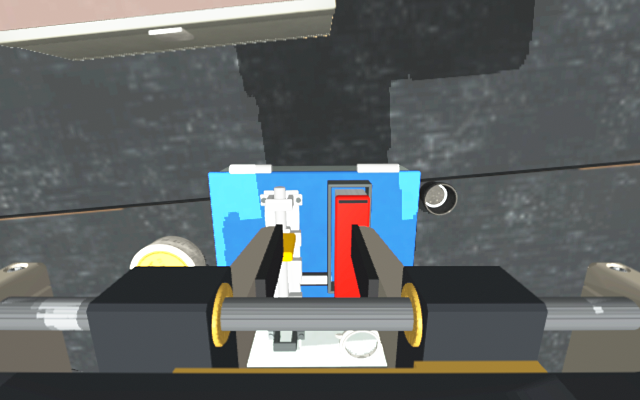

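View pics/s2.png

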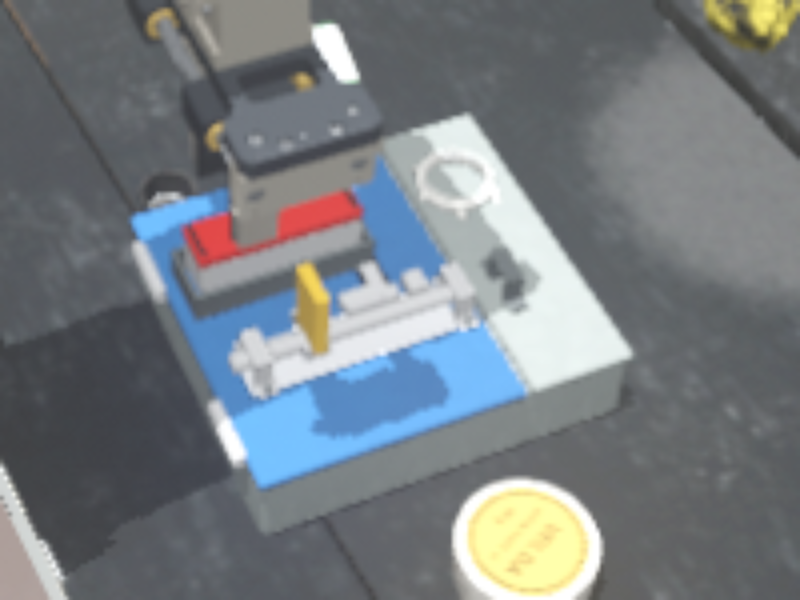

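The wrist view shows the red bar at columns 334–370 with its near end at row 195, and the tab at (282–295,233–262), partly behind a finger. In the scene crop the tab stands upright and the hand hovers over the red bar. Next I'll work out the lateral offset and how far it is to the tab face.

Run:
```python
from h import *
o,T=state();tcp=o["eef_pos"]
c=read_camera("wrist");s=read_camera("scene");t=read_camera("top")
m=blobs(c,(320,150,390,300))["red"]
tool=lambda p:((np.asarray(p)-tcp)@T*1000).round(1)
for r in(197,205,215): 
    x=np.where(m[r]>0)[0];print("red row",r,x.min(),x.max(),tool(plane(c,[[x.min(),r],[x.max()+1,r]],.09)).tolist())
ms=blobs(s,(275,205,410,310))["yel"];p=np.argwhere(ms>0)[:,::-1]
r=p[p[:,1]<p[:,1].min()+3];print("tab top px",r.tolist())
print("scene tab top@.105",tool(plane(s,[r.mean(0)],.105)))
# scene crop: top face corners left-near, from zoom/4+offset
u=[[250+299/4,180+266/4],[250+326/4,180+290/4],[250+309/4,180+296/4]]
print(tool(plane(s,u,.105)).tolist())
mw=blobs(c,(270,220,300,280))["yel"];h=cv2.cvtColor(c["img"],cv2.COLOR_RGB2HSV)
for r in range(230,266,3):
    x=np.where(mw[r]>0)[0]; print(r,(x.min(),x.max(),h[r,(x.min()+x.max())//2]) if len(x) else None)
```

```text
t 2.4 tcp [0.4768 0.0104 0.1426] x [-0.996  0.088 -0.003] y [0.088 0.996 0.   ] z [ 0.003  0.    -1.   ] F [ 0.15 -0.06  0.26] w 0.433
red row 197 335 369 [[11.4, 14.9, 52.6], [11.4, 41.1, 52.6]]
red row 205 335 368 [[5.2, 15.0, 52.6], [5.2, 40.6, 52.6]]
red row 215 335 368 [[-2.7, 15.2, 52.6], [-2.7, 41.0, 52.6]]
tab top px [[325, 246], [326, 246], [327, 246], [324, 247], [325, 247], [326, 247], [327, 247], [328, 247], [324, 248], [325, 248], [326, 248], [327, 248], [328, 248]]
scene tab top@.105 [[-27.9 -24.4  37.7]]
[[-26.3, -22.0, 37.7], [-32.4, -40.6, 37.7], [-23.5, -40.9, 37.7]]
230 None
233 (np.int64(283), np.int64(294), array([ 23, 251, 196], dtype=uint8))
236 (np.int64(283), np.int64(294), array([ 22, 248, 195], dtype=uint8))
239 (np.int64(283), np.int64(294), array([ 23, 249, 199], dtype=uint8))
242 (np.int64(283), np.int64(294), array([ 23, 247, 200], dtype=uint8))
245 (np.int64(283), np.int64(293), array([ 23, 246, 201], dtype=uint8))
248 (np.int64(283), np.int64(292), array([ 23, 247, 199], dtype=uint8))
251 (np.int64(283), np.int64(292), array([ 29, 255, 255], dtype=uint8))
254 (np.int64(283), np.int64(291), array([ 30, 255, 255], dtype=uint8))
257 (np.int64(282), np.int64(292), array([ 30, 255, 255], dtype=uint8))
260 None
263 None
```

Call:
arm_command(steps="-0.5 -0.1 2.2 0 0 0 0.565;0 0 2.0 0 0 0 0.565;0 0 0 0 0 0 0.565;0 0 0.4 0 0 0 0.565;0 0 0 0 0 0 0.565;0 0 0.4 0 0 0 0.565;0 0 0 0 0 0 0.565;0 0 0 0 0 0 0.565")

```text
clock: 3.22
eef_pos: [0.4805, 0.0086, 0.091]
tcp_rot: [0.139, 3.138, 0.0]
wrist_force: [0.2, -0.4, -0.2]
width: 0.437
grip_force: 0.0
```

Call:
arm_command(steps="0 0 0.1 0 0 0 0.565;0 0 0.1 0 0 0 0.565;0 0 0.1 0 0 0 0.565;0 0 0.1 0 0 0 0.565;0 0 0.1 0 0 0 0.565;0 0 0 0 0 0 0.565;0 0 0 0 0 0 0.565;0 0 0 0 0 0 0.565")

```text
clock: 3.88
eef_pos: [0.4806, 0.0086, 0.0857]
tcp_rot: [0.139, 3.138, 0.0]
wrist_force: [1.0, -0.3, 3.8]
width: 0.434
grip_force: 1.8
```

Call:
arm_command(steps="0 0 0.1 0 0 0 0.565;0 0 0.1 0 0 0 0.565;0 0 0.1 0 0 0 0.565;0 0 0.1 0 0 0 0.565;0 0 0 0 0 0 0.565;0 0 0 0 0 0 0.565;0 0 0 0 0 0 0.565;0 0 0 0 0 0 0.565")

```text
clock: 4.55
eef_pos: [0.4805, 0.0086, 0.0817]
tcp_rot: [0.139, 3.138, 0.0]
wrist_force: [0.8, 0.7, 5.5]
width: 0.434
grip_force: 2.6
```

Run:
```python
from h import *
for _ in range(3): state(); s=read_camera("scene")
cv2.imwrite("pics/s3.png",cv2.resize(s["img"][180:330,250:450,::-1],None,fx=4,fy=4))
```

```text
t 4.55 tcp [0.4805 0.0086 0.0817] x [-0.996  0.089 -0.   ] y [0.089 0.996 0.   ] z [ 0.  0. -1.] F [0.8  0.73 5.49] w 0.434
t 4.6 tcp [0.4806 0.0086 0.0817] x [-0.996  0.089 -0.001] y [0.089 0.996 0.   ] z [ 0.001  0.    -1.   ] F [1.27 0.33 5.42] w 0.437
t 4.65 tcp [0.4806 0.0086 0.0817] x [-0.996  0.089 -0.   ] y [0.089 0.996 0.   ] z [ 0.001  0.    -1.   ] F [1.46 0.72 4.82] w 0.438
```

View pics/s3.png

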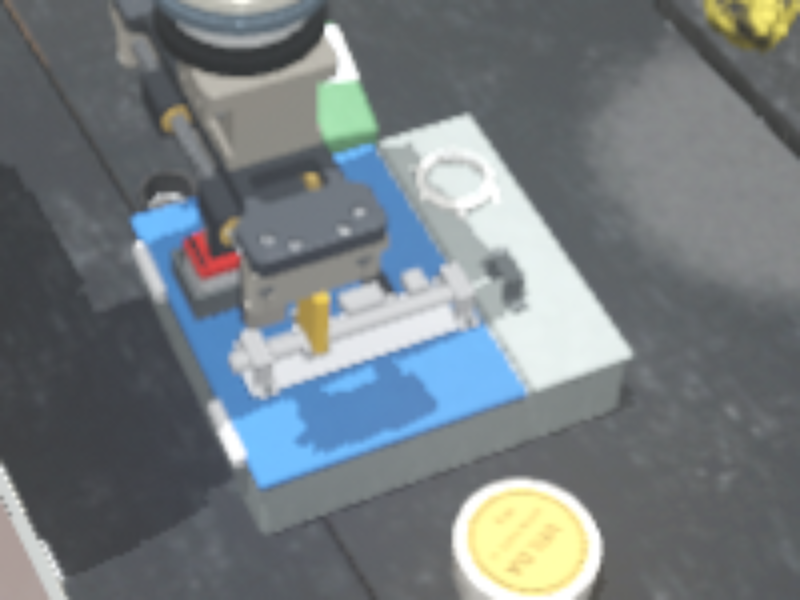

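The catch is pressed about 8 mm and the right fingertip is behind the tab, near (265,310) against the tab at (305,320) in the crop. Now the push.

Call:
arm_command(steps="-0.3 0 0 0 0 0 0.565;-0.3 0 0 0 0 0 0.565;-0.3 0 0 0 0 0 0.565;-0.3 0 0 0 0 0 0.565;-0.3 0 0 0 0 0 0.565;-0.3 0 0 0 0 0 0.565;0 0 0 0 0 0 0.565;0 0 0 0 0 0 0.565")

```text
clock: 5.37
eef_pos: [0.4962, 0.0069, 0.0809]
tcp_rot: [-0.139, -3.134, 0.0]
wrist_force: [-3.1, 0.1, 5.6]
width: 0.437
grip_force: 2.9
```

Call:
arm_command(steps="-0.4 0 0 0 0 0 0.565;-0.4 0 0 0 0 0 0.565;-0.4 0 0 0 0 0 0.565;-0.4 0 0 0 0 0 0.565;-0.4 0 0 0 0 0 0.565;-0.2 0 0 0 0 0 0.565;0 0 0 0 0 0 0.565;0 0 0 0 0 0 0.565")

```text
clock: 6.03
eef_pos: [0.518, 0.0051, 0.0808]
tcp_rot: [-0.139, -3.134, 0.0]
wrist_force: [-4.2, 0.5, 5.3]
width: 0.435
grip_force: 3.0
```

Call:
arm_command(steps="-0.2 0 0 0 0 0 0.565;-0.2 0 0 0 0 0 0.565;-0.1 0 0 0 0 0 0.565;0 0 0 0 0 0 0.565;0 0 0 0 0 0 0.565;0 0 0 0 0 0 0.565;0 0 0 0 0 0 0.565;0 0 0 0 0 0 0.565")

```text
clock: 6.7
eef_pos: [0.5226, 0.0047, 0.0808]
tcp_rot: [-0.139, -3.134, 0.0]
wrist_force: [-4.6, 1.2, 4.2]
width: 0.435
grip_force: 3.1
```

Call:
arm_command(steps="-0.1 0 0 0 0 0 0.565;-0.1 0 0 0 0 0 0.565;-0.1 0 0 0 0 0 0.565;-0.1 0 0 0 0 0 0.565;0 0 0 0 0 0 0.565;0 0 0 0 0 0 0.565;0 0 0 0 0 0 0.565;0 0 0 0 0 0 0.565")

```text
clock: 7.37
eef_pos: [0.524, 0.0045, 0.0806]
tcp_rot: [-0.139, -3.129, 0.0]
wrist_force: [-13.9, 2.2, 13.3]
width: 0.435
grip_force: 7.7
```

Run:
```python
from h import *
s=read_camera("scene");o,T=state()
cv2.imwrite("pics/s4.png",cv2.resize(s["img"][180:330,250:450,::-1],None,fx=4,fy=4))
p=np.argwhere(blobs(s,(275,205,410,310))["yel"]>0)[:,::-1]
p=p[p[:,0]>320];r=p[p[:,1]<p[:,1].min()+3];print(r.mean(0),p.mean(0),len(p))
w=plane(s,[[325.9,247.2],r.mean(0)],.105);d=(w[1]-w[0]);print("tab moved mm",(-d@T[:,0]*1000).round(1))
```

```text
t 7.42 tcp [0.524  0.0045 0.0806] x [-0.996  0.089  0.01 ] y [ 0.089  0.996 -0.001] z [-0.01  0.   -1.  ] F [-14.17   1.72  12.54] w 0.433
[345.23076923 250.15384615] [344.43548387 254.96774194] 62
tab moved mm 31.5
```

View pics/s4.png

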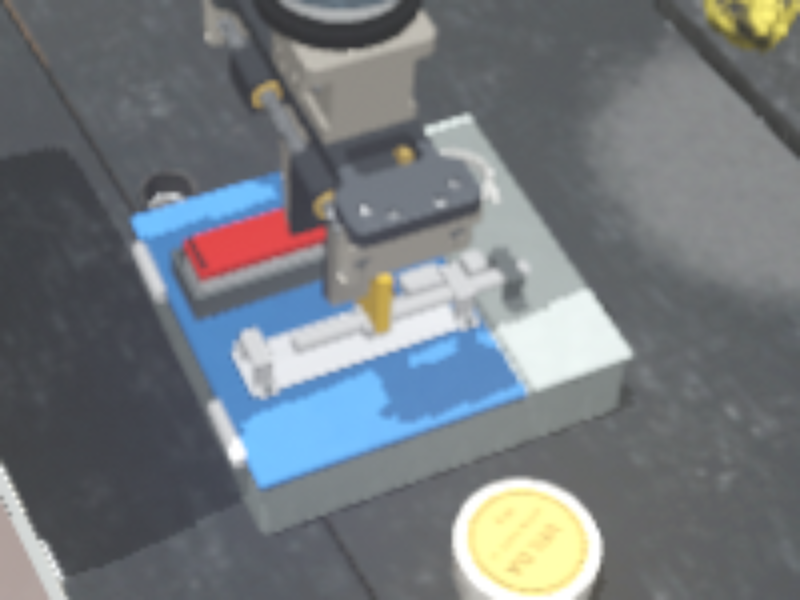

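Run:
```python
from h import *
o,T=state();s=read_camera("scene")
s0=cv2.imread("pics/scene0.png")[:,:,::-1];out=[]
for im in(s0,s["img"]):
    c=dict(s,img=im);p=np.argwhere(blobs(c,(318,235,360,280))["yel"]>0)[:,::-1]
    a=[]
    for r in(258,259,260,261):
        x=p[p[:,1]==r][:,0]; a.append((x.min(),x.max()) if len(x) else None)
    b=p[p[:,1]>p[:,1].max()-3].mean(0);out.append(b);print(b,p.max(0),a)
w=plane(s,out,.075);print((-(w[1]-w[0])@T[:,0]*1000).round(1),((w[1]-w[0])@T[:,1]*1000).round(1))
```

```text
t 7.42 tcp [0.524  0.0045 0.0806] x [-0.996  0.089  0.01 ] y [ 0.089  0.996 -0.001] z [-0.01  0.   -1.  ] F [-14.17   1.72  12.54] w 0.433
[329.28571429 265.85714286] [331 267] [(np.int64(325), np.int64(331)), (np.int64(325), np.int64(331)), (np.int64(325), np.int64(331)), (np.int64(326), np.int64(331))]
[344.875 260.875] [347 262] [(np.int64(343), np.int64(346)), (np.int64(343), np.int64(346)), (np.int64(344), np.int64(346)), (np.int64(344), np.int64(346))]
33.1 -0.4
```

Call:
arm_command(steps="-0.1 0 0 0 0 0 0.565;-0.1 0 0 0 0 0 0.565;-0.1 0 0 0 0 0 0.565;0 0 0 0 0 0 0.565;0 0 0 0 0 0 0.565;0 0 0 0 0 0 0.565;0 0 0 0 0 0 0.565;0 0 0 0 0 0 0.565")

```text
clock: 8.13
eef_pos: [0.5242, 0.0045, 0.0804]
tcp_rot: [-0.14, -3.123, -0.0]
wrist_force: [-22.0, 3.8, 22.8]
width: 0.432
grip_force: 12.7
```

It hit a hard stop: 3 mm more command gave 0.2 mm of motion. The tab has moved about 33 mm from its 0–2 mm start, so the bolt is home. I'll ease off the tab with the catch still held, then lift.

Call:
arm_command(steps="0.3 0 0 0 0 0 0.565;0.3 0 0 0 0 0 0.565;0.3 0 0 0 0 0 0.565;0 0 0 0 0 0 0.565;0 0 0 0 0 0 0.565;0 0 0 0 0 0 0.565;0 0 0 0 0 0 0.565;0 0 0 0 0 0 0.565")

```text
clock: 8.8
eef_pos: [0.5235, 0.0046, 0.0818]
tcp_rot: [0.139, 3.138, -0.0]
wrist_force: [0.6, -0.4, 4.8]
width: 0.437
grip_force: 2.6
```

Call:
arm_command(steps="0.1 0 -0.2 0 0 0 0.565;0 0 -0.3 0 0 0 0.565;0 0 -0.5 0 0 0 0.565;0 0 -1 0 0 0 0.565;0 0 -2 0 0 0 0.565;0 0 -3 0 0 0 0.565;0 0 -3 0 0 0 0.565;0 0 0 0 0 0 0.565")

```text
clock: 9.47
eef_pos: [0.5244, 0.0049, 0.1871]
tcp_rot: [0.139, 3.132, 0.0]
wrist_force: [0.8, -0.1, -0.3]
width: 0.439
grip_force: 0.0
```

Call:
arm_command(steps="3.5 0 -1 0 0 0 0.565;3.5 0 -1 0 0 0 0.565;3.5 0 0 0 0 0 0.565;3.5 0 0 0 0 0 0.565;0 0 0 0 0 0 0.565;0 0 0 0 0 0 0.565;0 0 0 0 0 0 0.565;0 0 0 0 0 0 0.565")

```text
clock: 10.13
eef_pos: [0.3837, 0.0173, 0.2018]
tcp_rot: [0.14, 3.138, 0.0]
wrist_force: [-0.6, 0.3, 0.4]
width: 0.435
grip_force: 0.0
```

Run:
```python
from h import *
o,T=state();s=read_camera("scene");t=read_camera("top")
cv2.imwrite("pics/s5.png",cv2.resize(s["img"][180:330,250:450,::-1],None,fx=4,fy=4))
f=lambda c,roi,k:np.argwhere(blobs(c,roi)[k]>0)[:,::-1]
p=f(s,(275,205,410,310),"yel");r=p[p[:,1]<p[:,1].min()+3].mean(0)
w=plane(s,[[325.9,247.2],r],.105);print("tab moved",(-(w[1]-w[0])@T[:,0]*1000).round(1),r)
p=f(s,(275,205,410,310),"red");print("red",len(p),p.mean(0),p.min(0),p.max(0))
```

```text
t 10.13 tcp [0.3837 0.0173 0.2018] x [-0.996  0.089 -0.001] y [0.089 0.996 0.   ] z [ 0.001  0.    -1.   ] F [-0.6   0.33  0.43] w 0.435
tab moved 32.7 [341.375 242.375]
red 367 [316.28065395 235.59400545] [297 226] [339 245]
```

View pics/s5.png

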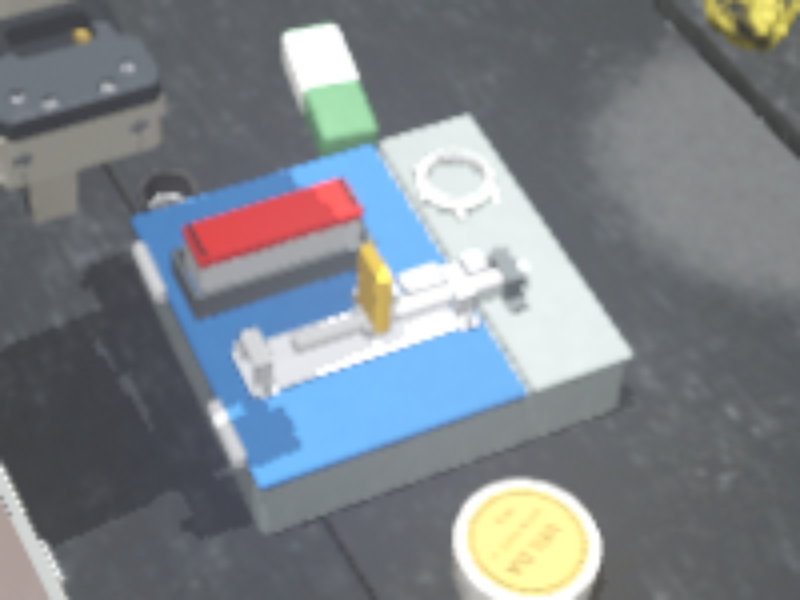

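The catch is fully up: the red bar spans the same pixels as at the start. The bolt tab has moved to crop (375,290) with its rod in the keeper, and nothing else has moved.

```bash
python3 -c "
from rig import ctrl
print(ctrl.hand_in())"
```

```text
the job is handed in; nothing more can be done
None
```

The lid is locked: the bolt was pushed to its end stop with the catch held down, the catch then sprang back up fully, and the job was handed in at about 10 s with the watch case, loupe, green-ended bar and paste tin undisturbed.

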